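# Seat the scanner insert collar-up and lock it

## Task

Swing the hold-down finger clear of the scanner bed's round pocket (its screw has a left-hand thread, so it loosens clockwise) and tip the standing octagonal insert over so that it lies flat on the bed, collar side up. Then, without lifting it off the bed, slide the insert into the pocket until it has dropped fully home, and swing the finger back anticlockwise to its stop to lock it in. Leave the other things on the bed and the table where they are.

Things in the scene. Friction and masses are not known exactly. Their poses are not given: they have to be found in the camera images.
- insert_mid (a point): Centre of a loose octagonal aluminium insert, 110 g: plate 66 mm across flats (71 across corners), 10 mm thick, with a round collar (40 mm wide, 6 mm high, glass window) on one face only; the other face is plain. Starts standing on one flat edge on the scanner bed; tips easily. Point: middle of the plate. x axis: out of the collar face; z axis: in the plate's plane, up at the start.
- deck: Scanner bed: low white housing with a flat grey metal top, 45 mm above the table. Origin on the table under the top's centre, z up. The top is 240 mm along x and 360 mm along y; pocket at y = +100 mm, the insert stands near y = -70 mm. Beyond y = +180 mm is a drive housing 20 mm higher than the top.
- pocket (a point): Centre of the mouth, level with the bed's top, of a round blind pocket 77 mm in diameter and 8 mm deep, so the seated plate stands 2 mm proud. Axes as the bed's.
- clamp_axis (a point): Upright screw axis of the steel hold-down finger, at the height of the bed's top, 70 mm from the pocket's centre along the bed's +x. Axes as the bed's. The finger is a flat bar 16 mm wide and 8 mm thick, reaching 47 mm from this axis; locked, it points at the pocket's centre, its end over the insert's edge, underside 3.5 mm above the bed, clear of the collar.
- clamp_post (a point): Middle of the upright round grip post on the hold-down finger, 38 mm from the screw axis: 14 mm in diameter, 28 mm high; its foot is 12 mm and its top 40 mm above the bed's top when locked.
- clamp (a joint): Turn of the hold-down finger in rad, clockwise seen from above. Left-hand thread: 0 is screwed down, locked at its stop over the pocket (anticlockwise goes no further); clockwise loosens it, raising it 4 mm per rad, to the open stop at 1.5, the bar then nearly along the bed's +y, clear of the pocket. Needs about 2 N at the post; stays where it is left.
- loupe: Black loupe, 30 mm wide, 26 mm high, on the bed near its -x edge; origin under its centre. Bystander.
- weight: Brass weight, 20 mm wide, 22 mm high, on the bed near its +x edge; origin under its centre. Bystander.
- bottle: White bottle, 60 mm wide, 120 mm high, on the table; origin under its centre. Bystander.
- beaker: Glass beaker, 70 mm wide, 80 mm high, on the table; origin under its centre. Bystander.
- driver: Screwdriver lying on the table. Bystander.
- slidebox: Grey slide box, 90 x 170 x 32 mm, on the table; origin under its centre. Bystander.
- dish: Shallow glass dish, 90 mm wide, 16 mm high, on the table; origin under its centre. Bystander.
- insert: The same insert; origin at the middle of the edge face it stands on at the start, axes as the point above.
There are look-alikes about, which are no part of the job. Leave any black or red look-alike of the insert alone.

How it is judged (in metres and radians):
On the way, in this order (a step that is already met when the one before it is completed fails the run):
1. finger turned clockwise clear of the pocket, insert lying collar side up on the bed beside the pocket (value of joint clamp above 0.8 rad and angle between insert_mid's own x axis and vertical below 0.1 rad and horizontal distance between insert_mid and pocket above 0.04 m), for 0.1 s.
2. insert slid into the pocket, fully home and collar side up, the finger still clear (angle between insert_mid's own x axis and vertical below 0.06 rad and horizontal distance between insert_mid and pocket below 0.007 m and z of insert_mid in the frame of pocket between -0.005 and -0.0015 m and value of joint clamp above 0.6 rad), for 0.2 s.
At the end, for the whole second after the job is handed in: The insert lies at rest in the pocket, collar side up (within 0.06 rad of level, centre within 7 mm of the pocket's centre, plate middle 1.5 to 5 mm below the bed's top), and the hold-down finger is turned back over it to within 0.2 rad of its locking stop (angle between insert_mid's own x axis and vertical below 0.06 rad and horizontal distance between insert_mid and pocket below 0.007 m and z of insert_mid in the frame of pocket between -0.005 and -0.0015 m and value of joint clamp below 0.2 rad and linear speed of insert below 0.02 m/s and velocity of joint clamp below 0.1 rad/s); the robot touches nothing.
It fails at once if the insert is lifted off the bed (its middle more than 45 mm above the bed, or more than 25 mm while it lies flat) (z of insert_mid in the frame of pocket above 0.045 m or (z of insert_mid in the frame of pocket above 0.025 m and (angle between insert_mid's own x axis and vertical below 0.3 rad or angle between insert_mid's own x axis and vertical above 2.84 rad))).
It fails at once if a bystander is moved more than 20 mm (distance of any of loupe, weight, bottle, beaker, driver, slidebox, dish from where it was at the start of the episode above 0.02 m).
It also fails if it takes over 69 s, if anything falls off the work surface, if the arm or the gripper's body presses on something with over 40 N, if the wrist force passes 120 N, or if a joint passes its speed limit or range.

## Robot

A 6-joint arm with a two-finger parallel gripper is mounted at the origin on the work surface. World frame = base frame: x ahead of the robot, y to its left, z up, the work surface at z = 0. Lengths are in mm, angles in degrees, forces in N, time in s.
With the tool pointing down it reaches from about 300 to 850 mm from the base axis. Payload 4.2 kg.
Tool frame: the origin (TCP) lies midway between the tips of the shut fingers; the grasp point (between the pads) lies 19 mm behind it (env.grip_depth is the distance from the TCP to the grasp point, in mm); z points along the fingers, y is the line along which they close (so a half turn about z gives the same grasp; the last joint's range is limited). The gripper opens to 91 mm and grips with 3 to 60 N. Pads are 32 mm wide; open, the fingers measure 118 mm over their backs; the gripper's body (76 mm by 178 mm) begins 60 mm behind the grasp point.
Start: joints at [74.943, 18.312, 89.639, -0, 72.044, -1.146], TCP at [138.244, 558.15, 213.976] pointing down, gripper open.
Joint ranges: [-177.97, 177.97], [-48.28, 115.42], [12.27, 149.76], [-77.06, 257.06], [2.81, 150.46], [-146.56, 146.56]. Speed limits (degrees/s): [147.25, 147.25, 180, 180, 180, 180].

## Interface

Orientations are given as [roll, pitch, yaw] about the fixed x, y, z axes, in that order (R = Rz(yaw) Ry(pitch) Rx(roll)).
In Python, from workcell import env, eyes gives the robot as it stands.
- The arm moves only by the tool send_rows, never from a script. Its argument "motion" is a list of rows, each a list of 7 numbers: the shift along the world's x, y, z normalised to -1 to 1, where 1 is 0.5 m, then the turn, a rotation vector about the world's x, y, z normalised to -1 to 1, where 1 is 60 degrees, then the opening, from -1 (shut) to 1 (fully open). A call has 1 to 20 rows; each row is the pose to reach, as a shift and turn from the pose commanded when the call began; what a row does not reach only later rows make up. A row lasts 1/8 s, in which the tool goes at most 62.5 mm and 10.7 degrees, less where a joint would pass 70% of its speed; a pose out of reach is approached as far as the arm can. A call with a number of a shift or a turn outside -1 to 1 is refused whole. A call with a gripper value outside its range is refused whole. The fingers move at their own pace and stop on an object; "squeeze" is the grip in N (left out, the last holds). Time passes only in rows, so rows that repeat a pose let the fingers close. It gives the time, the measured TCP pose, the force, the opening and the grip force at its end, in the units of the state.
- env.state(): the state, without advancing time (a new reading comes with each control period).
- eyes.grab_frame(name): name is "side" or "top" or "wrist"; returns a dict with "pixels" (384x512x3 uint8, red, green, blue), "depth" (384x512 float32, mm along the optical axis (not along the pixel's ray), 0 where there is no reading), "fx", "fy", "cx", "cy" (pixels), "R" (3x3) and "t" (3): a world point X has camera coordinates R X + t; the wrist camera has in their place "T_tool_cam" (4x4, takes a point from camera to tool coordinates, whose origin is the TCP and whose axes are the flange's). Camera axes: x right, y down, z forward; pixel columns grow to the right and rows downward; lengths in mm; the calibration is good to about 2 mm. A picture is of the moment at which its call begins: read the wrist's pose just before it.
- env.job_done(): hands the job in; it is judged then, once.
The state is a dict: "time_s": time; "qpos": joint angles; "qvel": joint speeds; "effort": joint torques, N m; "ee_pos": TCP position; "ee_rot": TCP orientation; "force": force on the tool from outside, world axes, zero at the start; "torque": the same for the moment, N m; "gripper_width": finger opening in mm; "gripper_force": force on a finger pad.
Only numpy, scipy, OpenCV 4.12 (cv2) and the standard library are available. Lean on these libraries where they do the work, as an engineer would, in place of code of your own. Each camera call takes 0.05 s, during which the arm holds its last target. There are 200 camera calls.

## Working session

There is one attempt and no reset: what is moved stays moved. The work goes in short steps, Python scripts to look and compute and a tool call to move; the robot and the scene stay as the last step left them, time stands still between calls to the robot, and variables do not carry over. Pictures are saved under pics/ and viewed, at most 11 in all, crops included, and the job is handed in when it is done.

Besides the shell and the picture viewer there is one more tool, called after ">>>" as name([rows], argument=value, ...), one row to a line, values as JSON. send_rows: Moves the arm, as the interface text tells. Its arguments: {"type":"object","properties":{"motion":{"type":"array"},"squeeze":{"type":"number"}},"required":["motion"]}

```bash
ls; mkdir -p pics; cat > h.py <<'E'
import numpy as np, cv2
from workcell import env, eyes
def grab(n):
    f=eyes.grab_frame(n); return f
def pts(f):
    h,w=f["depth"].shape; u,v=np.meshgrid(np.arange(w),np.arange(h)); d=f["depth"]
    c=np.stack([(u-f["cx"])/f["fx"]*d,(v-f["cy"])/f["fy"]*d,d],-1)
    return (c-np.array(f["t"]).ravel())@np.array(f["R"])   # R^T(c-t)
def save(f,n): cv2.imwrite(n,f["pixels"][:,:,::-1])
E
python3 - <<'E'
from h import *
print(env.state())
a=grab("top");b=grab("side")
np.save("top.npy",a,allow_pickle=True);np.save("side.npy",b,allow_pickle=True)
save(a,"pics/top.png");save(b,"pics/side.png")
for f in(a,b): print(f["fx"],f["cx"],f["cy"],f["R"],f["t"])
E
```

```text
pics
{'time_s': 0.0, 'qpos': array([ 7.49443620e+01,  1.83515193e+01,  8.97079877e+01,  7.75755912e-04,
        7.20408949e+01, -1.14728503e+00]), 'qvel': array([-0.01091205,  0.00682989,  0.09819606,  0.0458359 ,  0.06250609,
       -0.01198289]), 'effort': array([-6.38612073e-04, -4.12470210e+01, -2.31972939e+01,  7.26505020e-02,
        4.59668320e-02, -1.65733677e-04]), 'ee_pos': array([138.09028621, 557.65420421, 213.11076256]), 'ee_rot': array([-1.79899633e+02, -2.74769193e-03,  1.66091405e+02]), 'force': array([-0.29235655, -0.8798404 ,  0.87616382]), 'torque': array([-0.00463709, -0.02344685,  0.06114516]), 'gripper_force': 0.0, 'gripper_width': 91.3356514718247}
352.27123450858136 261.2490687036737 192.41876470243383 [[-0.00232956 -0.99998995  0.00382946]
 [-0.9947871   0.00192701 -0.10195542]
 [ 0.10194701 -0.00404701 -0.9947816 ]] [ -17.63232814  527.0316824  1201.85528065]
349.91728192270364 250.2231119805054 194.1819948293832 [[ 0.69679898 -0.71715828 -0.01245714]
 [-0.46417524 -0.43762138 -0.77008368]
 [ 0.54682037  0.54237582 -0.63782125]] [-361.89486899  304.27793104  697.79226033]
```

View pics/top.png

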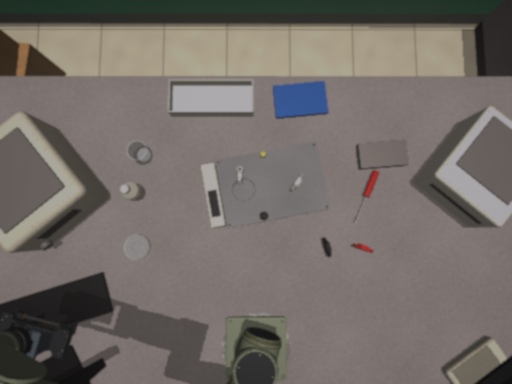

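View pics/side.png

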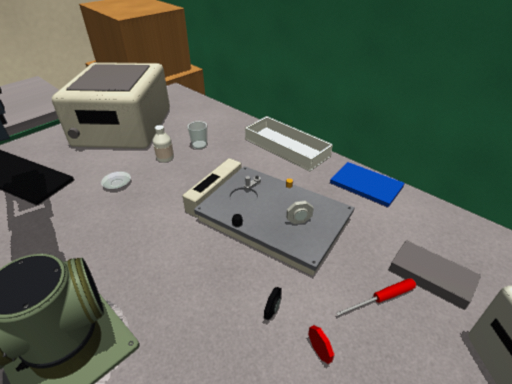

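The top view shows the bed's grey top around (270,185), with the pocket at (243,189), finger at (240,172), standing insert at (296,183), loupe at (264,215) and weight at (263,154). The side view shows the insert at (299,212) with its collar apparently towards that camera. Next I measure.

```bash
python3 - <<'E'
from h import *
for n in("top","side"):
    f=np.load(n+".npy",allow_pickle=True).item(); P=pts(f); Z=P[...,2]
    roi=np.zeros(Z.shape,bool)
    if n=="top": roi[135:240,195:335]=1
    else: roi[150:280,175:360]=1
    m=roi&(abs(Z-45)<6)
    q=P[m][:,:2].astype(np.float32); 
    print(n,"bed z",np.median(Z[m]),cv2.minAreaRect(q))
    for lo,hi in((58,140),):
        m2=(roi&(Z>lo)&(Z<hi)).astype(np.uint8)
        k,l,s,c=cv2.connectedComponentsWithStats(m2)
        for i in range(1,k):
            if s[i,4]>3:
                p=P[l==i]; print(c[i].round(1),s[i,4],p.mean(0).round(1),p.min(0).round(0),p.max(0).round(0), cv2.minAreaRect(p[:,:2].astype(np.float32)))
f=np.load("side.npy",allow_pickle=True).item()
save({"pixels":cv2.resize(f["pixels"][150:280,175:360],None,fx=4,fy=4,interpolation=cv2.INTER_CUBIC)},"pics/sidecrop.png")
E
```

```text
top bed z 44.622655616109824 ((506.3084411621094, -63.54270935058594), (338.6409606933594, 364.4189758300781), 10.593448638916016)
[262.9 153.7] 29 [656.  -24.5  65.6] [648. -32.  59.] [667. -15.  71.] ((657.231201171875, -23.191532135009766), (19.204566955566406, 17.10075569152832), 0.15179453790187836)
[212.7 194.8] 948 [515.6 145.5  64.7] [407. 103.  58.] [624. 187.  72.] ((516.5458374023438, 146.20968627929688), (219.43177795410156, 50.47041320800781), 10.465007781982422)
[239.7 168.7] 30 [605.1  54.8  61.5] [590.  47.  58.] [615.  64.  69.] ((602.5307006835938, 55.43456268310547), (24.19186019897461, 17.23630714416504), 0.9232775568962097)
[297.3 182. ] 86 [ 553.5 -137.   100.7] [ 529. -157.   74.] [ 585. -115.  115.] ((555.286865234375, -139.6416473388672), (16.226659774780273, 65.53580474853516), 54.65747833251953)
[239.3 179.2] 19 [566.4  55.   79.3] [560.  49.  58.] [577.  61.  89.] ((568.223876953125, 54.75603103637695), (17.28362464904785, 11.575333595275879), 0.36951419711112976)
[263.7 215.4] 54 [445.4 -26.8  68.3] [433. -38.  59.] [457. -14.  75.] ((445.2518005371094, -
[... 558 characters left out ...]
256.9 178.3] 29 [602.9  52.9  61.7] [595.  44.  58.] [612.  65.  69.] ((602.3126220703125, 52.25190353393555), (17.23419761657715, 17.853897094726562), 41.52740478515625)
[289.1 181.4] 35 [652.5 -26.4  64.3] [645. -35.  59.] [663. -17.  68.] ((653.6240234375, -25.358022689819336), (15.621053695678711, 16.936717987060547), 43.7331428527832)
[299.7 211.3] 435 [ 551.8 -141.    87.3] [ 527. -160.   58.] [ 583. -115.  113.] ((554.7022705078125, -140.61111450195312), (19.969236373901367, 66.64544677734375), 55.23117446899414)
[236.9 218.6] 87 [441.4 -30.4  66.5] [430. -41.  58.] [454. -17.  73.] ((442.4719543457031, -28.972171783447266), (21.509075164794922, 26.20941925048828), 53.119224548339844)
```

View pics/sidecrop.png

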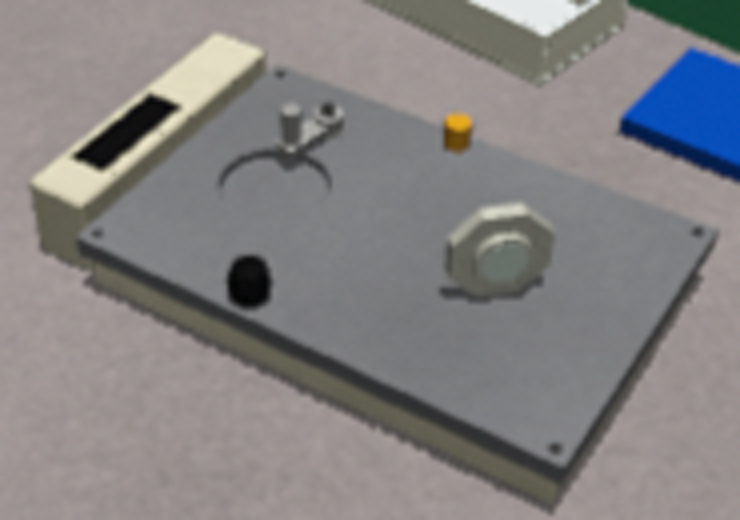

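The crop shows the collar facing the side camera (-x, -y), at crop (500,258), so the top must tip toward +x, +y. I go above the pocket for a close look.

>>> send_rows([
  [0.8, -1, 0.2, 0, 0, -0.367, 1],
  [0.8, -1, 0.2, 0, 0, -0.367, 1],
  [0.8, -1, 0.2, 0, 0, -0.367, 1],
  [0.8, -1, 0.2, 0, 0, -0.367, 1],
  [0.8, -1, 0.2, 0, 0, -0.367, 1],
  [0.8, -1, 0.2, 0, 0, -0.367, 0],
  [0.8, -1, 0.2, 0, 0, -0.367, 0],
  [0.8, -1, 0.2, 0, 0, -0.367, 0],
  [0.8, -1, 0.2, 0, 0, -0.367, 0],
  [0.8, -1, 0.2, 0, 0, -0.367, 0],
  [0.8, -1, 0.2, 0, 0, -0.367, 0],
  [0.8, -1, 0.2, 0, 0, -0.367, 0],
  [0.8, -1, 0.2, 0, 0, -0.367, 0],
  [0.8, -1, 0.2, 0, 0, -0.367, 0],
  [0.8, -1, 0.2, 0, 0, -0.367, 0],
  [0.8, -1, 0.2, 0, 0, -0.367, 0],
])

```text
time_s: 2.1
ee_pos: [538.0, 58.7, 314.1]
ee_rot: [180.0, 0.0, 144.1]
force: [0.1, -0.0, -0.6]
gripper_width: 45.7
gripper_force: 0.0
```

```bash
cat >> h.py <<'E'
from scipy.spatial.transform import Rotation as Ro
def wrist():
    s=env.state(); f=eyes.grab_frame("wrist"); T=np.eye(4)
    T[:3,:3]=Ro.from_euler("xyz",s["ee_rot"],degrees=True).as_matrix(); T[:3,3]=s["ee_pos"]
    W=T@np.array(f["T_tool_cam"]); f["R"]=W[:3,:3].T; f["t"]=-W[:3,:3].T@W[:3,3]; f["s"]=s
    return f
def cast(f,u,v,z):
    R=np.array(f["R"]);t=np.array(f["t"]).ravel(); d=np.array([(u-f["cx"])/f["fx"],(v-f["cy"])/f["fy"],1])@R; c=-R.T@t
    return c+d*(z-c[2])/d[2]
E
python3 - <<'E'
from h import *
f=wrist(); np.save("w1.npy",f,allow_pickle=True); save(f,"pics/w1.png"); print(f["s"]["ee_pos"],f["s"]["ee_rot"],f["s"]["time_s"],f["T_tool_cam"])
E
```

```text
[537.95962613  58.69897254 314.12059154] [1.79984224e+02 5.57677151e-03 1.44122182e+02] 2.1 [[ 6.23007332e-04 -9.72097462e-01 -2.34576505e-01  6.43522367e+01]
 [ 9.99999738e-01  6.92061852e-04 -2.12060454e-04 -1.48088475e-01]
 [ 3.68484880e-04 -2.34576312e-01  9.72097638e-01 -1.70133787e+02]
 [ 0.00000000e+00  0.00000000e+00  0.00000000e+00  1.00000000e+00]]
```

View pics/w1.png

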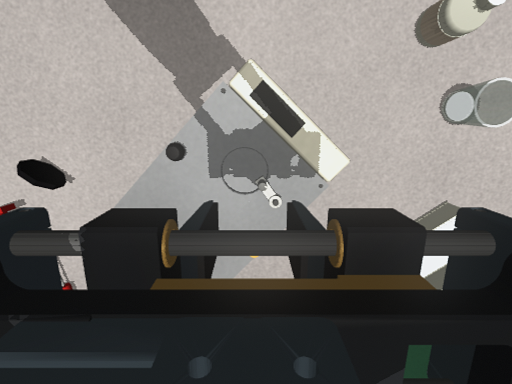

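The wrist view shows the pocket ring centred near (245,170), screw head at (275,202), post near (262,185), and bed corner screws at (223,91) and (320,186).

```bash
python3 - <<'E'
from h import *
f=np.load("w1.npy",allow_pickle=True).item(); P=pts(f)
g=cv2.cvtColor(f["pixels"],cv2.COLOR_RGB2GRAY)
c=cv2.HoughCircles(cv2.resize(g,None,fx=3,fy=3,interpolation=cv2.INTER_CUBIC)[360:660,600:900],cv2.HOUGH_GRADIENT,1,60,param1=60,param2=15,minRadius=55,maxRadius=90)
for x in c[0][:4]: u,v=(x[0]+600)/3,(x[1]+360)/3; print("circ",u,v,x[2]/3,cast(f,u,v,45))
for u,v in((275,202),(223,91),(320,186)):print(u,v,P[v,u],cast(f,u,v,45))
Z=P[...,2]
for lo,hi in((61,72),(76,92)):
    m=np.zeros(Z.shape,np.uint8); m[165:208,240:290]=((Z>lo)&(Z<hi))[165:208,240:290]
    k,l,s,ce=cv2.connectedComponentsWithStats(m)
    for i in range(1,k):
        if s[i,4]>4: p=P[l==i]; print(lo,ce[i],s[i,4],p.mean(0),p.min(0),p.max(0))
# drive housing
m=np.zeros(Z.shape,np.uint8); m[50:190,215:360]=((Z>60)&(Z<72))[50:190,215:360]
k,l,s,ce=cv2.connectedComponentsWithStats(m); i=1+s[1:,4].argmax(); print("house",cv2.minAreaRect(P[l==i][:,:2].astype(np.float32)))
print(cv2.resize(g[160:210,240:285],None,fx=1,fy=1).shape)
cv2.imwrite("pics/w1c.png",cv2.resize(f["pixels"][130:220,200:320,::-1],None,fx=6,fy=6,interpolation=cv2.INTER_CUBIC))
E
```

```text
circ 244.5 170.5 23.833334 [537.79408346  43.09941083  45.        ]
circ 269.16666 155.5 22.4 [541.3978044  90.4148315  45.       ]
275 202 [605.89508224  55.22267577  66.13628343] [611.97169167  53.14791853  45.        ]
223 91 [417.77755001  89.60387167  43.56974942] [417.9979623   89.62549053  45.        ]
320 186 [633.19572404 130.27574776  45.08191316] [633.22323689 130.28209146  45.        ]
61 [261.63636364 180.72727273] 11 [564.41463383  58.06664088  66.626136  ] [562.2221602   51.34975805  61.15390212] [570.12707555  62.51990613  70.1764257 ]
61 [275.39344262 201.80327869] 61 [606.52483745  55.75213386  64.29883322] [599.48573168  46.12518454  61.00635248] [616.40977201  64.62570947  68.62391353]
76 [262.4057971  185.63768116] 69 [568.17002977  56.13749043  83.56225486] [561.80165068  49.78223324  76.05103745] [575.44696165  62.72136851  86.28946822]
house ((518.3584594726562, 146.67239379882812), (219.20440673828125, 49.8216438293457), 10.60070514678955)
(50, 45)
```

View pics/w1c.png

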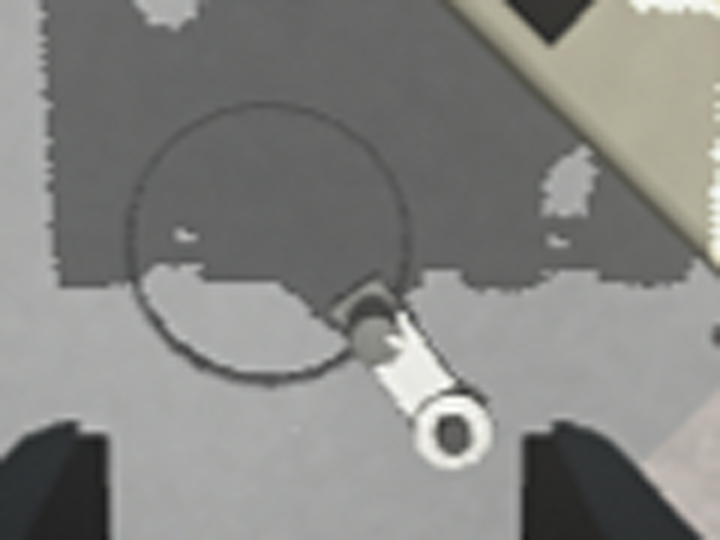

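>>> send_rows([
  [0.06, -0.005, -0.1, 0, 0, 0, 0],
  [0.06, -0.005, -0.22, 0, 0, 0, 0],
  [0.06, -0.005, -0.34, 0, 0, 0, 0],
  [0.06, -0.005, -0.42, 0, 0, 0, 0],
  [0.06, -0.005, -0.47, 0, 0, 0, 0],
  [0.06, -0.005, -0.496, 0, 0, 0, 0],
  [0.06, -0.005, -0.496, 0, 0, 0, -1],
  [0.06, -0.005, -0.496, 0, 0, 0, -1],
  [0.06, -0.005, -0.496, 0, 0, 0, -1],
  [0.06, -0.005, -0.496, 0, 0, 0, -1],
], squeeze=8)

```text
time_s: 3.4
ee_pos: [568.6, 55.5, 66.9]
ee_rot: [180.0, 0.1, 144.1]
force: [0.0, -0.5, 1.7]
gripper_width: 13.8
gripper_force: 8.0
```

>>> send_rows([
  [0.001, 0.014, 0.001, 0, 0, 0, -1],
  [0.005, 0.027, 0.003, 0, 0, 0, -1],
  [0.01, 0.039, 0.004, 0, 0, 0, -1],
  [0.018, 0.049, 0.006, 0, 0, 0, -1],
  [0.027, 0.059, 0.007, 0, 0, 0, -1],
  [0.038, 0.066, 0.008, 0, 0, 0, -1],
  [0.048, 0.071, 0.01, 0, 0, 0, -1],
  [0.048, 0.071, 0.01, 0, 0, 0, -1],
  [0.048, 0.071, 0.01, 0, 0, 0, -1],
  [0.048, 0.071, 0.01, 0, 0, 0, -1],
])

```text
time_s: 4.65
ee_pos: [591.4, 91.8, 70.7]
ee_rot: [180.0, -0.1, 144.0]
force: [-5.4, 2.8, 1.2]
gripper_width: 13.5
gripper_force: 8.0
```

>>> send_rows([
  [0, 0, 0, 0, 0, 0, -0.15],
  [0, 0, 0, 0, 0, 0, -0.15],
  [0, 0, 0, 0, 0, 0, -0.15],
  [0, 0, 0.06, 0, 0, 0, -0.15],
  [0, 0, 0.16, 0, 0, 0, -0.15],
  [-0.138, -0.556, 0.18, 0, 0, 0, -1],
  [-0.138, -0.556, 0.18, 0, 0, 0, -1],
  [-0.138, -0.556, 0.18, 0, 0, 0, -1],
  [-0.138, -0.556, 0.18, 0, 0, 0, -1],
  [-0.138, -0.556, 0.18, 0, 0, 0, -1],
  [-0.138, -0.556, 0.18, 0, 0, 0, -1],
  [-0.138, -0.556, 0.18, 0, 0, 0, -1],
])

```text
time_s: 6.15
ee_pos: [523.4, -186.5, 161.0]
ee_rot: [180.0, 0.0, 144.0]
force: [-0.2, 0.6, -0.8]
gripper_width: 0.5
gripper_force: 0.0
```

```bash
python3 - <<'E'
from h import *
t=grab("top");s=grab("side");save(s,"pics/s2.png")
for f,r in((t,(150,230,275,330)),(s,(185,240,270,335))):
    P=pts(f);Z=P[...,2];m=np.zeros(Z.shape,bool);a,b,c,d=r;m[a:b,c:d]=((Z>105)&(Z<118))[a:b,c:d]
    p=P[m]; p=p[np.hypot(p[:,0]-557,p[:,1]+138)<45]; print(len(p),p.mean(0) if len(p) else 0)
f=wrist();P=pts(f);Z=P[...,2];save(f,"pics/w2.png");print(f["s"]["ee_pos"])
m=(Z>60)&(Z<118)&(np.hypot(P[...,0]-557,P[...,1]+138)<50);p=P[m];print(len(p),p.mean(0) if len(p) else 0)
E
```

```text
12 [ 546.37529341 -130.35592595  108.1210168 ]
40 [ 550.36529034 -134.07669535  108.93356302]
[ 523.58626577 -185.83839649  160.94407622]
1244 [ 547.01971594 -133.71587753   95.24428257]
```

View pics/s2.png

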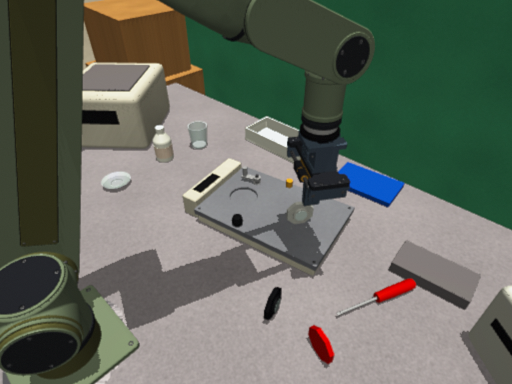

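>>> send_rows([
  [0, 0, -0.1, 0, 0, 0, -1],
  [0, 0, -0.126, 0, 0, 0, -1],
  [0.023, 0.033, -0.126, 0, 0, 0, -1],
  [0.04, 0.057, -0.126, 0, 0, 0, -1],
  [0.046, 0.066, -0.126, 0, 0, 0, -1],
  [0.049, 0.07, -0.126, 0, 0, 0, -1],
  [0.052, 0.074, -0.126, 0, 0, 0, -1],
  [0.055, 0.078, -0.126, 0, 0, 0, -1],
  [0.057, 0.082, -0.126, 0, 0, 0, -1],
  [0.06, 0.086, -0.126, 0, 0, 0, -1],
  [0.063, 0.09, -0.126, 0, 0, 0, -1],
  [0.066, 0.094, -0.126, 0, 0, 0, -1],
  [0.069, 0.098, -0.126, 0, 0, 0, -1],
  [0.069, 0.098, -0.126, 0, 0, 0, -1],
  [0.069, 0.098, -0.126, 0, 0, 0, -1],
])

```text
time_s: 8.18
ee_pos: [558.8, -137.9, 99.4]
ee_rot: [179.9, 0.2, 144.0]
force: [-0.9, 0.2, 7.3]
gripper_width: 0.3
gripper_force: 3.9
```

```bash
python3 - <<'E'
from h import *
s=grab("side");save({"pixels":cv2.resize(s["pixels"][150:280,175:360],None,fx=4,fy=4)},"pics/s3.png")
P=pts(s);Z=P[...,2];
m=np.zeros(Z.shape,bool);m[170:260,240:345]=((Z>51)&(Z<70))[170:260,240:345]
m&=np.hypot(P[...,0]-575,P[...,1]+112)<60;p=P[m];print(len(p),p.mean(0),cv2.minEnclosingCircle(p[:,:2].astype(np.float32)))
E
```

```text
120 [ 556.03631322 -138.46627097   61.31209036] ((558.6285400390625, -133.93170166015625), 32.31123352050781)
```

View pics/s3.png

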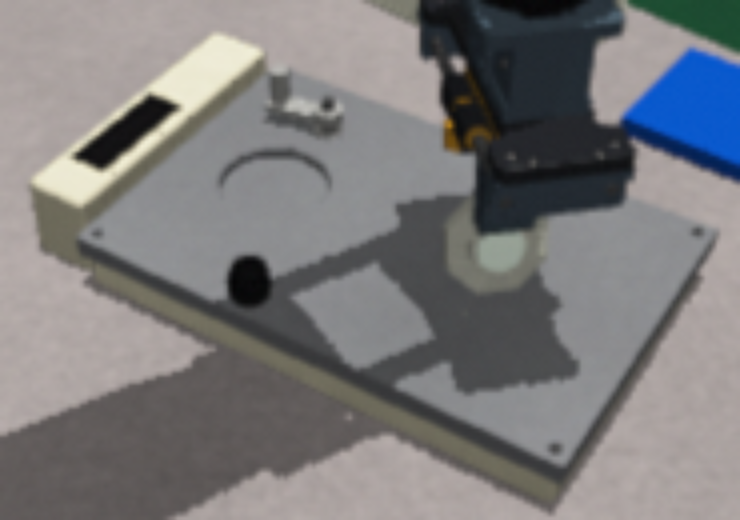

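The picture shows the insert leaning at crop (497,250), held under the fingertips, with its collar rim probably caught on them (upward force of 7 N). I raise and push on.

>>> send_rows([
  [0, 0, 0.008, 0, 0, 0, -1],
  [0.002, 0.003, 0.014, 0, 0, 0, -1],
  [0.006, 0.008, 0.014, 0, 0, 0, -1],
  [0.01, 0.014, 0.014, 0, 0, 0, -1],
  [0.014, 0.02, 0.014, 0, 0, 0, -1],
  [0.014, 0.02, 0.014, 0, 0, 0, -1],
  [0.014, 0.02, 0.014, 0, 0, 0, -1],
])

```text
time_s: 9.1
ee_pos: [564.7, -127.8, 104.9]
ee_rot: [-180.0, -0.0, 144.1]
force: [0.3, -1.2, 0.6]
gripper_width: 0.5
gripper_force: 0.0
```

```bash
python3 - <<'E'
from h import *
s=grab("side");save({"pixels":cv2.resize(s["pixels"][150:280,175:360],None,fx=4,fy=4)},"pics/s4.png")
P=pts(s);Z=P[...,2];
m=np.zeros(Z.shape,bool);m[170:260,240:345]=((Z>51)&(Z<125))[170:260,240:345]
m&=np.hypot(P[...,0]-575,P[...,1]+112)<60
# insert is pale, hand dark
m&=s["pixels"].min(-1)>100
p=P[m];print(len(p),p.mean(0),p.min(0),p.max(0),cv2.minEnclosingCircle(p[:,:2].astype(np.float32)))
w=np.linalg.svd(p-p.mean(0))[2][2];print(w)
E
```

```text
308 [ 575.92334066 -108.37291638   57.13799764] [ 546.31827078 -146.71889979   51.45023436] [616.21589977 -69.73045593 113.14037924] ((578.850341796875, -108.22467803955078), 39.46814727783203)
[-0.04414873 -0.05783592 -0.99734944]
```

View pics/s4.png

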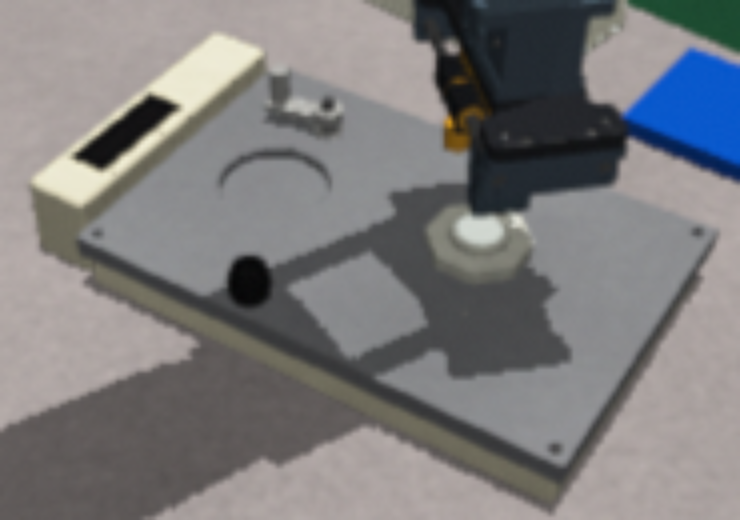

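The insert lies flat, collar up, at crop (478,240). I raise, open to collar width and take a close look.

>>> send_rows([
  [0, 0, 0.1, 0, 0, 0, -1],
  [-0.01, 0.06, 0.2, 0, 0, 0, 0.4],
  [-0.01, 0.06, 0.32, 0, 0, 0, 0.4],
  [-0.01, 0.06, 0.32, 0, 0, 0, 0.4],
  [-0.01, 0.06, 0.32, 0, 0, 0, 0.4],
  [-0.01, 0.06, 0.32, 0, 0, 0, 0.4],
])

```text
time_s: 9.9
ee_pos: [558.8, -97.9, 263.0]
ee_rot: [-179.9, -0.2, 144.0]
force: [0.7, -0.5, 0.2]
gripper_width: 47.6
gripper_force: 0.0
```

```bash
python3 - <<'E'
from h import *
f=wrist();P=pts(f);Z=P[...,2];save(f,"pics/w5.png");print(f["s"]["ee_pos"],f["s"]["gripper_width"])
near=np.hypot(P[...,0]-577,P[...,1]+110)<55
for n,lo,hi in(("plate+collar",50,66),("collar",58.5,66)):
    p=P[near&(Z>lo)&(Z<hi)]
    print(n,len(p),p.mean(0),cv2.minEnclosingCircle(p[:,:2].astype(np.float32)),cv2.minAreaRect(p[:,:2].astype(np.float32)))
E
```

```text
[558.79441736 -97.88753374 263.03232395] 47.64473477629667
plate+collar 1702 [ 581.6767198  -103.79557437   56.50119218] ((582.5245971679688, -104.62417602539062), 35.57938003540039) ((582.5092163085938, -104.39950561523438), (65.8194351196289, 65.62519073486328), 54.740081787109375)
collar 583 [ 582.36638596 -104.26672982   60.65875035] ((582.7697143554688, -104.35459899902344), 19.848180770874023) ((582.3001098632812, -104.1697998046875), (38.75898361206055, 38.40697479248047), 53.98143768310547)
```

View pics/w5.png

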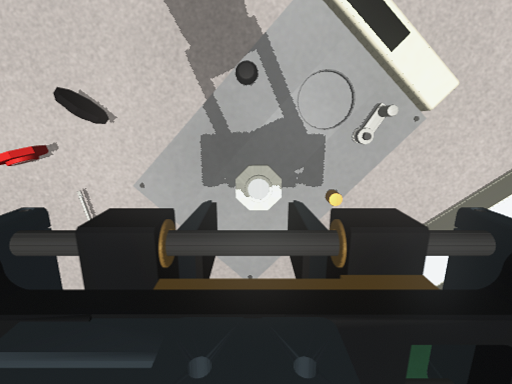

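Wrist view: insert centred at (258,188), open pocket ring at (326,99), finger turned out at (377,122). Re-measuring the pocket from this frame.

```bash
python3 - <<'E'
from h import *
f=wrist(); g=cv2.cvtColor(f["pixels"],cv2.COLOR_RGB2GRAY)
P=pts(f);Z=P[...,2]; near=np.hypot(P[...,0]-537.8,P[...,1]-43.1)<45
p=P[near&(Z<41.5)]; print("floor",len(p),p.mean(0),cv2.minEnclosingCircle(p[:,:2].astype(np.float32)))
c=cv2.HoughCircles(cv2.resize(g,None,fx=3,fy=3,interpolation=cv2.INTER_CUBIC)[180:420,840:1110],cv2.HOUGH_GRADIENT,1,60,param1=60,param2=15,minRadius=65,maxRadius=100)
for x in c[0][:3]: u,v=(x[0]+840)/3,(x[1]+180)/3; print(u,v,x[2]/3,cast(f,u,v,45))
E
```

```text
floor 2492 [538.034042    44.48598435  36.40192162] ((535.0428466796875, 41.864158630371094), 41.699951171875)
326.5 99.5 29.300001 [538.43623435  42.85314826  45.        ]
```

>>> send_rows([
  [0.046, -0.012, -0.1, 0, 0, 0, 0.4],
  [0.046, -0.012, -0.22, 0, 0, 0, 0.4],
  [0.046, -0.012, -0.3, 0, 0, 0, 0.4],
  [0.046, -0.012, -0.36, 0, 0, 0, 0.4],
  [0.046, -0.012, -0.38, 0, 0, 0, 0.4],
  [0.046, -0.012, -0.38, 0, 0, 0, 0.4],
])

```text
time_s: 10.75
ee_pos: [582.6, -103.9, 74.6]
ee_rot: [-180.0, -0.1, 144.1]
force: [0.3, -0.5, 0.6]
gripper_width: 64.0
gripper_force: 0.0
```

>>> send_rows([
  [0, -0.001, -0.02, 0, 0, 0, 0.4],
  [0, -0.001, -0.035, 0, 0, 0, 0.4],
  [0, -0.001, -0.035, 0, 0, 0, 0.4],
  [0, -0.001, -0.035, 0, 0, 0, -1],
  [0, -0.001, -0.035, 0, 0, 0, -1],
  [0, -0.001, -0.035, 0, 0, 0, -1],
  [0, -0.001, -0.035, 0, 0, 0, -1],
  [0, -0.001, -0.035, 0, 0, 0, -1],
], squeeze=12)

```text
time_s: 11.75
ee_pos: [582.9, -104.4, 57.7]
ee_rot: [180.0, 0.0, 144.1]
force: [-1.3, -0.4, 1.4]
gripper_width: 39.1
gripper_force: 12.0
```

>>> send_rows([
  [-0.009, 0.03, 0, 0, 0, 0, -1],
  [-0.018, 0.06, 0, 0, 0, 0, -1],
  [-0.027, 0.09, 0, 0, 0, 0, -1],
  [-0.036, 0.12, 0, 0, 0, 0, -1],
  [-0.045, 0.15, 0, 0, 0, 0, -1],
  [-0.054, 0.18, 0, 0, 0, 0, -1],
  [-0.063, 0.21, 0, 0, 0, 0, -1],
  [-0.072, 0.24, 0, 0, 0, 0, -1],
  [-0.081, 0.27, 0, 0, 0, 0, -1],
  [-0.0894, 0.295, 0, 0, 0, 0, -1],
  [-0.0894, 0.295, 0, 0, 0, 0, -1],
  [-0.0894, 0.295, 0, 0, 0, 0, -1],
])

```text
time_s: 13.25
ee_pos: [537.5, 43.3, 57.0]
ee_rot: [-180.0, -0.1, 144.1]
force: [-0.1, 1.3, -1.9]
gripper_width: 39.3
gripper_force: 12.0
```

>>> send_rows([
  [0, 0, -0.004, 0, 0, 0, -1],
  [0, 0, -0.008, 0, 0, 0, -1],
  [0, 0, -0.012, 0, 0, 0, -1],
  [0, 0, -0.015, 0, 0, 0, -1],
  [0, 0, -0.015, 0, 0, 0, -1],
])

```text
time_s: 13.88
ee_pos: [538.0, 43.1, 49.9]
ee_rot: [180.0, -0.0, 144.1]
force: [0.2, 0.4, -0.7]
gripper_width: 38.7
gripper_force: 12.0
```

Lowered 7.5 mm with no resistance. Now release (to about 55 mm), rise, and look.

>>> send_rows([
  [0, 0, 0, 0, 0, 0, 0.2],
  [0, 0, 0, 0, 0, 0, 0.2],
  [0, 0, 0, 0, 0, 0, 0.2],
  [0, 0, 0.02, 0, 0, 0, 0.2],
  [0, 0, 0.1, 0, 0, 0, 0.2],
  [0, 0, 0.2, 0, 0, 0, 0.2],
  [0, 0, 0.32, 0, 0, 0, 0.2],
  [0, 0, 0.4, 0, 0, 0, 0.2],
  [0, 0, 0.4, 0, 0, 0, 0.2],
])

```text
time_s: 15.0
ee_pos: [539.9, 43.3, 254.5]
ee_rot: [179.7, 0.4, 144.1]
force: [-0.2, 0.3, -0.7]
gripper_width: 54.4
gripper_force: 0.0
```

```bash
python3 - <<'E'
from h import *
f=wrist();P=pts(f);Z=P[...,2];save(f,"pics/w6.png");print(f["s"]["ee_pos"],f["s"]["gripper_width"])
r=np.hypot(P[...,0]-538,P[...,1]-43)
p=P[(r<30)&(Z>49.5)&(Z<60)];print("collar",len(p),p.mean(0),cv2.minEnclosingCircle(p[:,:2].astype(np.float32)))
p=P[(r<16)];print("glass z",np.median(p[:,2]));p=P[(r>22)&(r<32)];print("plate z",np.median(p[:,2]));A=np.c_[p[:,:2]-[538,43],np.ones(len(p))];print("tilt",np.linalg.lstsq(A,p[:,2],rcond=None)[0])
p=P[(r>45)&(r<55)];print("bed z",np.median(p[:,2]))
q=P[(Z>76)&(Z<96)&(np.hypot(P[...,0]-591,P[...,1]-92)<20)];print("post",len(q),q.mean(0))
E
```

```text
[539.87905061  43.29320449 254.49944835] 54.356405424494355
collar 611 [537.80828943  43.74513737  52.62074053] ((538.041015625, 43.41321563720703), 19.83168601989746)
glass z 52.79360952626345
plate z 370.20587444818324
tilt [ -3.59091872   2.58295188 256.49751798]
bed z 356.4223978978833
post 109 [591.46349474  90.71840092  87.50733719]
```

View pics/w6.png

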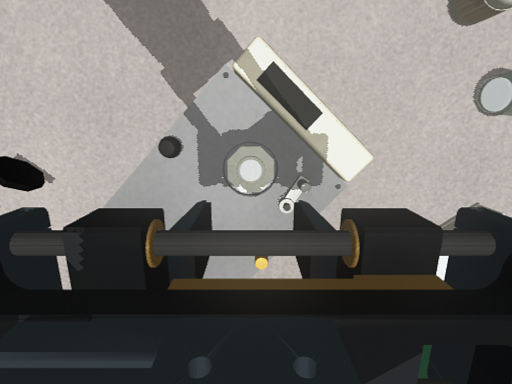

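The insert is seated (collar top at 52.6, centred at (538,43.4)); picture shows it at (250,170) and the post at (304,185). Now the finger.

>>> send_rows([
  [0.107, 0.096, 0, 0, 0, 0, -0.15],
  [0.107, 0.096, -0.08, 0, 0, 0, -0.15],
  [0.107, 0.096, -0.2, 0, 0, 0, -0.15],
  [0.107, 0.096, -0.29, 0, 0, 0, -0.15],
  [0.107, 0.096, -0.34, 0, 0, 0, -0.15],
  [0.107, 0.096, -0.358, 0, 0, 0, -0.15],
  [0.107, 0.096, -0.358, 0, 0, 0, -1],
  [0.107, 0.096, -0.358, 0, 0, 0, -1],
  [0.107, 0.096, -0.358, 0, 0, 0, -1],
  [0.107, 0.096, -0.358, 0, 0, 0, -1],
], squeeze=8)

```text
time_s: 16.3
ee_pos: [592.2, 91.2, 72.1]
ee_rot: [179.9, 0.1, 144.1]
force: [-0.4, -0.3, 1.9]
gripper_width: 13.8
gripper_force: 8.0
```

>>> send_rows([
  [-0.014, -0.008, -0.001, 0, 0, 0, -1],
  [-0.029, -0.022, -0.003, 0, 0, 0, -1],
  [-0.038, -0.035, -0.005, 0, 0, 0, -1],
  [-0.044, -0.049, -0.006, 0, 0, 0, -1],
  [-0.047, -0.064, -0.008, 0, 0, 0, -1],
  [-0.047, -0.076, -0.009, 0, 0, 0, -1],
  [-0.045, -0.085, -0.01, 0, 0, 0, -1],
  [-0.045, -0.089, -0.01, 0, 0, 0, -1],
  [-0.045, -0.089, -0.01, 0, 0, 0, -1],
  [-0.045, -0.089, -0.01, 0, 0, 0, -1],
])

```text
time_s: 17.55
ee_pos: [569.2, 47.6, 66.1]
ee_rot: [179.9, -0.1, 144.0]
force: [-0.2, 6.3, 2.7]
gripper_width: 13.7
gripper_force: 8.0
```

>>> send_rows([
  [0, 0.002, 0, 0, 0, 0, -0.15],
  [0, 0.002, 0, 0, 0, 0, -0.15],
  [0, 0.002, 0, 0, 0, 0, -0.15],
  [0, 0.002, 0.06, 0, 0, 0, -0.15],
  [0, 0.002, 0.16, 0, 0, 0, -0.15],
  [-0.06, 0, 0.36, 0, 0, 0, -0.15],
  [-0.06, 0, 0.36, 0, 0, 0, -0.15],
  [-0.06, 0, 0.36, 0, 0, 0, -0.15],
  [-0.06, 0, 0.36, 0, 0, 0, -0.15],
])

```text
time_s: 18.68
ee_pos: [538.5, 46.4, 245.1]
ee_rot: [-179.9, -0.1, 144.1]
force: [0.4, 0.2, -0.4]
gripper_width: 39.1
gripper_force: 0.0
```

```bash
python3 - <<'E'
from h import *
f=wrist();P=pts(f);Z=P[...,2];save(f,"pics/w7.png");print(f["s"]["ee_pos"],f["s"]["force"])
r=np.hypot(P[...,0]-538,P[...,1]-43)
p=P[(r<22)&(Z>49.5)&(Z<56)];print("collar",len(p),p.mean(0),cv2.minEnclosingCircle(p[:,:2].astype(np.float32)))
q=P[(Z>76)&(Z<96)&(np.hypot(P[...,0]-569,P[...,1]-49)<20)];m=q.mean(0);print("post",len(q),m,np.degrees(np.arctan2(m[1]-56,m[0]-606.6))%360)
E
```

```text
[538.54825464  46.35893849 245.08260112] [ 0.39323959  0.18846848 -0.40643682]
collar 636 [537.92308478  43.76147245  52.62143975] ((538.1788940429688, 43.43867874145508), 19.903446197509766)
post 100 [568.6365019   49.04159928  82.99567836] 190.38655960888877
```

View pics/w7.png

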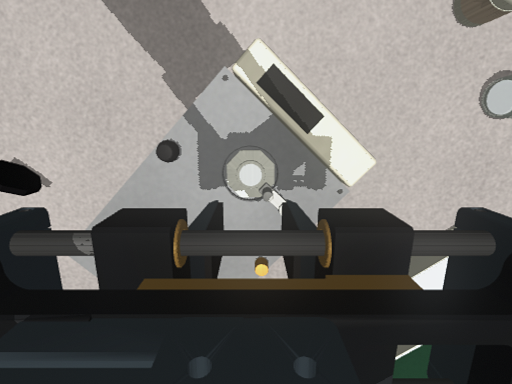

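The picture shows the insert seated at (250,175) and the finger over its edge at (268,192), with the post at 190.4° (the locked direction is 190.6°). The bystanders are in place.

```bash
python3 -c "
from workcell import env
print(env.job_done())"
```

```text
the job is handed in; nothing more can be done
None
```

The job is handed in at about 19 s: the insert is home in the pocket, collar side up, the finger is back at its stop, and no bystander looked disturbed in the last picture; I got no verdict back.

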